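# Lock the drive cradle level

## Robot

A 7-joint arm with a two-finger parallel gripper is mounted at the origin on a cart in front of the work surface, level with it; the furniture and walls round the work are solid. World frame = base frame: x ahead of the robot, y to its left, z up, the work surface at z = 0. Lengths are in m, angles in rad, forces in N, time in s.
With the tool pointing down it reaches from about 0.425 to 0.925 m from the base axis. Payload 6.8 kg.
Tool frame: the origin (TCP) lies midway between the tips of the shut fingers; the grasp point (between the pads) lies 19 mm behind it; z points along the fingers, y is the line along which they close (so a half turn about z gives the same grasp; the last joint's range is limited). The gripper opens to 85 mm and grips with 20 to 120 N. Pads are 22 mm wide; open, the fingers measure 114 mm over their backs; the gripper's body (76 mm by 85 mm) begins 54 mm behind the grasp point. The pads swing forward as they close: fully open they stand 13 mm farther back than shut.
Start: joints at [-1.417, 0.477, 0.022, 1.555, -0.011, 1.109, -0.083], TCP at [0.175, 0.652, 0.231] pointing down, gripper open.
Joint ranges: [-2.96, 2.96], [-0.34, 2.1], [-1.41, 1.46], [0.24, 2.44], [-1.37, 4.51], [0.17, 1.92], [-2.96, 2.96]. Speed limits (rad/s): [2.39, 2.39, 3.14, 3.14, 3.14, 3.14, 3.14].

## Interface

Orientations are given as a unit quaternion [w, x, y, z].
In Python, from station import * gives the robot as it stands.
- The arm moves only by the shell command python3 -m creep 'ROWS' [FORCE]. ROWS is JSON, a list of rows, each a list of 7 numbers: the gripper command: -1 is shut, 1 is fully open, values between are in proportion, then the shift along the world's x, y, z in mm, then the turn, a rotation vector about the world's x, y, z in rad. A call has 1 to 5 rows; each row shifts and turns the commanded pose from where the row before left it; what a row does not reach is not made up. A row lasts 1/8 s, in which the tool goes at most 62.5 mm and 10.7 degrees, less where a joint would pass 70% of its speed; a pose out of reach is approached as far as the arm can. A call is refused whole if a number of a shift passes 62.5 or a number of a turn 0.188, either way. A call with a gripper value outside its range is refused whole. The fingers move at their own pace and stop on an object; FORCE is the grip in N (left out, the last holds). Time passes only in rows, so rows that do not move let the fingers close. It gives the time, the measured TCP pose, the force, the opening and the grip force at its end, in the units of the state.
- get_obs(): the state, without advancing time (a new reading comes with each control period).
- read_camera(name): name is "side" or "top"; returns (picture, depth): 384x512x3 uint8, red, green, blue; 384x512 float32, m along the optical axis (not along the pixel's ray), 0 where there is no reading.
- camera_params(name): a dict with "intrinsics" (3x3 intrinsics, pixels), "k1" (the pictures are not rectified: a ray, as slopes to the right and down, at radius r is drawn at 1 + k1 r^2 times it, then the intrinsics apply), "cam_to_world" (4x4, takes a point from camera to world coordinates). Camera axes: x right, y up, looking along -z (the intrinsics and any distortion apply to the point x, -y, -z); pixel columns grow to the right and rows downward; lengths in m; the calibration is good to about 2 mm. A picture is of the moment at which its call begins. camera_params takes no time and is no camera call.
- hand_in(): hands the job in; it is judged then, once.
The state is a dict: "t": time; "q": joint angles; "joint_vel": joint speeds; "joint_torque": joint torques, N m; "eef_pos": TCP position; "tool_rot": TCP orientation; "contact_force": force on the tool from outside, world axes, zero at the start; "torque": the same for the moment, N m; "gripper_width": opening from 0.0 (shut) to 1.0 (fully open); "grasp_force": force on a finger pad.
Only numpy, scipy, OpenCV 4.12 (cv2) and the standard library are available. Lean on these libraries where they do the work, as an engineer would, in place of code of your own. Each camera call takes 0.05 s, during which the arm holds its last target. There are 200 camera calls.

## Task

The hard drive's swivelling cradle has been left tilted. With closed fingers, press its raised end bar down until the cradle is level, drive face up, so that the top notch of its locking disc lines up with the lock bar; then push the bar's knob, sliding the bar through the notch as far as it goes. Only press and push, gently: do not pinch or lift anything or shove the stand along the bench, leave everything else where it lies, and finish clear of it all.

Things in the scene. Friction and masses are not known exactly. Their poses are not given: they have to be found in the camera images.
- stand: Grey free-standing steel stand, about 3.6 kg, on rubber feet (slides if pushed sideways with about 20 N). Base plate 150 mm (own x) by 210 mm (own y), top at 15 mm. Origin on the bench, midway between its two bearing plates and straight below the cradle's axis, which runs along the stand's own y at 95 mm height; z up.
- guide_top (a point): Middle of the top of the guide block that carries the lock bar (34 mm in x, 28 mm in y, top 155 mm above the bench), 113 mm from the stand's origin along its own +y. Inward of it stand the locking disc (y 66 to 74 mm, top at 150 mm), a bearing plate (y 52 to 62 mm, 46 mm wide, top at 157 mm) and the cradle; the plate on the -y side ends at 122 mm.
- cradle (a joint): Swing of the cradle in rad: 0 = level with the drive face up; positive = the end on the stand's +x side raised (starts 0.3 to 1.0); range -1.7 to 1.7. Friction bearing: it stays where it is left; about 2 N at an end bar moves it. Open frame, 156 mm along x by 94 mm along y, a hard drive clipped in its middle, turning in one piece with the slotted locking disc.
- raised_bar (a point): Middle of the centreline of the cradle's raised end bar, a bare round steel bar of 12 mm diameter and 94 mm length parallel to the axis, 72 mm from the axis and 16 mm clear of the drive's end; turns with the cradle. At level it is 95 mm above the bench, straight out along the stand's +x, its top at 101 mm.
- notch (a point): Middle of the notch that belongs to the level position, in the rim of the locking disc (110 mm diameter, 8 mm thick, four open notches a quarter turn apart, 15 mm wide, 22 mm deep). 43 mm from the axis; turns with the cradle. At level it stands straight up, 138 mm above the bench, in line with the lock bar.
- lock_bar (a joint): Travel of the lock bar in m: slides level in the guide block along the stand's -y, toward the disc; 0 = fully withdrawn, 0.038 = fully home, knob near the guide block, nose through the notch and in the hole of the bearing plate behind. Starts at 0 to 0.004. About 1.5 N of friction, no spring: it stays where it is left.
- knob_face (a point): Centre of the outer face of the lock bar's black push knob (28 mm diameter, 15 mm thick, axis along the stand's y, 138 mm above the bench), which faces the stand's +y; push it there toward -y. 181 mm from the stand's origin along y when withdrawn, 143 mm when home.
- nose (a point): Tip of the lock bar's tapered nose (bar 12 mm diameter, nose tapers from 12 to 4 mm over 10 mm); 8 mm in front of the disc when fully withdrawn.
- held_drive: The hard drive clipped in the cradle, 100 x 70 x 11 mm, part of the cradle.
- screw_dish: Round metal dish of screws, 77 mm across, 15 mm high, by the knob end of the stand; origin at the centre of its underside. Leave alone.
- driver_a: Precision screwdriver, 156 x 16 x 16 mm, on the robot's side of the stand. Leave alone.
- driver_b: Precision screwdriver, 146 x 16 x 16 mm, on the robot's side of the stand. Leave alone.
- next_drive: Hard drive, 100 x 70 x 11 mm, flat on the bench behind the stand. Leave alone.
- bit_tray: Tray of upright driver bits, 115 x 72 x 24 mm, behind the stand. Leave alone.
- tweezers_a: Bright steel tweezers, 123 x 14 x 10 mm, beside the stand's knob end. Leave alone.

How it is judged:
By the outcome, as a careful person would: the job done as asked, in the order asked, and still so for the second after the job is handed in, with the robot touching nothing.
It also fails if it takes over 42 s, if anything falls off the work surface, if the arm or the gripper's body presses on something with over 40 N, if the wrist force passes 120 N, or if a joint passes its speed limit or range.

## Working session

There is one attempt and no reset: what is moved stays moved. The work goes in short steps, Python scripts to look and compute and a shell command to move; the robot and the scene stay as the last step left them, time stands still between calls to the robot, and variables do not carry over. Pictures are saved under pics/ and viewed, at most 10 in all, crops included, and the job is handed in when it is done.

```bash
mkdir -p pics; cat > h.py <<'E'
from station import *
import numpy as np, cv2
def snap(n,tag):
    p,d=read_camera(n); cv2.imwrite(f'pics/{tag}.png',p[:,:,::-1]); np.savez(f'pics/{tag}.npz',p=p,d=d); return p,d
def cloud(n,d):
    c=camera_params(n);K=np.array(c['intrinsics']);T=np.array(c['cam_to_world']);k=c['k1']
    v,u=np.mgrid[:384,:512]; x=(u-K[0,2])/K[0,0]; y=(v-K[1,2])/K[1,1]
    X,Y=x.copy(),y.copy()
    for _ in range(10):
        f=1+k*(X*X+Y*Y); X,Y=x/f,y/f
    P=np.stack([X*d,-Y*d,-d,np.ones_like(d)],-1)@T.T
    return P[...,:3]
E
python3 - <<'E'
from h import *
for n in('top','side'):
    p,d=snap(n,n+'0')
a=np.vstack
for n in('top','side'):
    im=cv2.imread(f'pics/{n}0.png'); cv2.imwrite(f'pics/{n}0b.png',cv2.resize(im,(800,600),interpolation=cv2.INTER_CUBIC))
    print(n,np.round(camera_params(n)['cam_to_world'],3))
o=get_obs();print(o['t'],o['eef_pos'],o['tool_rot'],o['contact_force'])
E
```

```text
top [[-1.000e-03  9.860e-01 -1.670e-01  3.570e-01]
 [-9.990e-01  5.000e-03  3.300e-02  3.050e-01]
 [ 3.400e-02  1.670e-01  9.850e-01  1.061e+00]
 [ 0.000e+00  0.000e+00  0.000e+00  1.000e+00]]
side [[-0.974  0.152 -0.168  0.367]
 [-0.227 -0.632  0.741  0.899]
 [ 0.006  0.76   0.65   0.664]
 [ 0.     0.     0.     1.   ]]
0.1 [0.17459198 0.65148158 0.23044269] [-2.67681632e-05  1.30505159e-01  9.91447301e-01 -8.06902922e-04] [ 0.49477845 -0.53629846 -0.45271946]
```

View pics/top0b.png

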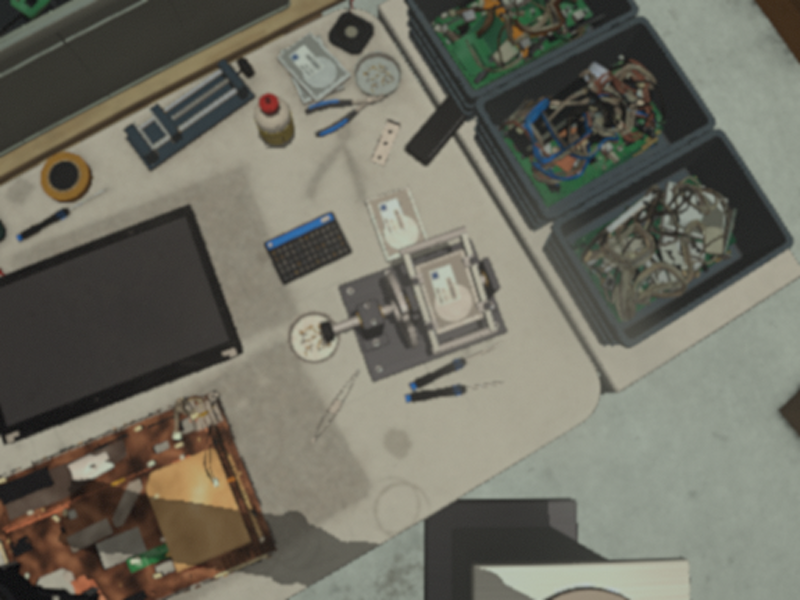

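View pics/side0b.png

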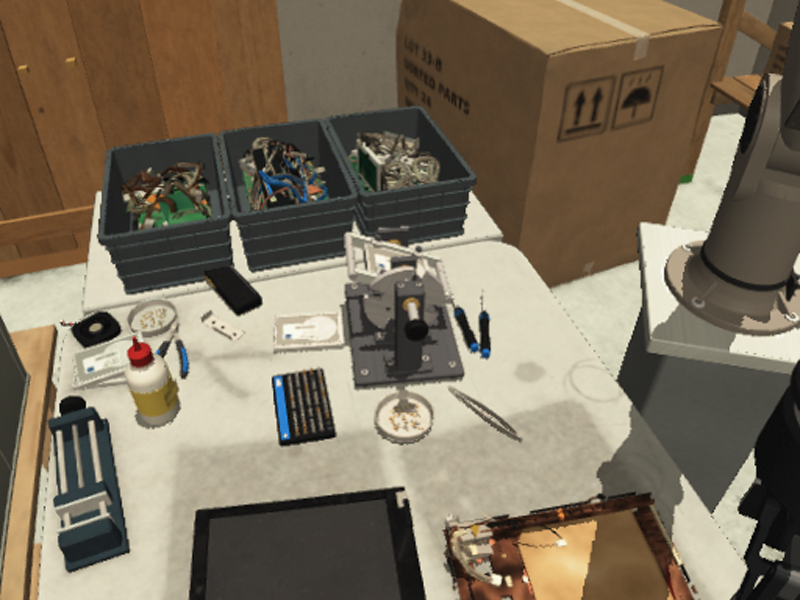

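The top view (800x600) shows the stand near (420,310), with the knob at (327,330) pointing left (+y) above the dish. The cradle's raised end is on the far (+x) side, near (435,240). The side view shows the same, with the raised end at upper left (350,240).

```bash
python3 - <<'E'
from h import *
from scipy.optimize import minimize
C={n:cloud(n,np.load(f'pics/{n}0.npz')['d']) for n in('top','side')}
s=.64
def at(n,u,v): return np.round(C[n][int(v*s),int(u*s)],3)
for n,u,v in [('top',327,333),('top',345,326),('top',372,315),('top',372,308),('top',435,240),('top',412,246),('top',462,236),('top',465,335),('top',350,290),('side',415,330),('side',408,280),('side',365,245),('side',350,240),('side',405,360)]: print(n,u,v,at(n,u,v))
P=np.vstack([c.reshape(-1,3)[np.load(f'pics/{n}0.npz')['d'].ravel()>0] for n,c in C.items()])
P=P[(P[:,0]>.4)&(P[:,0]<.8)&(P[:,1]>0)&(P[:,1]<.4)]
c0=at('top',425,310)
for lo,hi in((.010,.022),(.150,.162)):
    q=P[(P[:,2]>lo)&(P[:,2]<hi)]
    m=(np.abs(q[:,:2]-c0[:2]).max(1)<.16)
    print(lo,m.sum(),cv2.minAreaRect((q[m][:,:2]*1000).astype(np.float32)))
# height map picture around stand
H=np.zeros((400,400),np.float32)
for x,y,z in P:
    i=int((.8-x)*1000);j=int((.4-y)*1000)
    if 0<=i<400 and 0<=j<400:H[i,j]=max(H[i,j],z)
H=cv2.dilate(H,np.ones((3,3)))
im=cv2.applyColorMap((np.clip(H/.2,0,1)*255).astype(np.uint8),cv2.COLORMAP_JET)
im=cv2.resize(im,(600,600),interpolation=0)
for k in range(0,400,50):
    cv2.line(im,(k*3//2,0),(k*3//2,600),(255,255,255),1);cv2.line(im,(0,k*3//2),(600,k*3//2),(255,255,255),1)
cv2.imwrite('pics/hm.png',im)
E
```

```text
top 327 333 [0.463 0.361 0.151]
top 345 326 [0.474 0.339 0.146]
top 372 315 [0.487 0.304 0.155]
top 372 308 [0.494 0.304 0.156]
top 435 240 [0.59  0.222 0.13 ]
top 412 246 [0.581 0.253 0.13 ]
top 462 236 [0.595 0.187 0.129]
top 465 335 [0.471 0.177 0.07 ]
top 350 290 [0.542 0.336 0.021]
side 415 330 [0.469 0.37  0.144]
side 408 280 [0.498 0.267 0.132]
side 365 245 [0.58  0.186 0.117]
side 350 240 [0.598 0.194 0.128]
side 405 360 [0.489 0.322 0.041]
0.01 6461 ((530.50634765625, 233.13270568847656), (319.7012023925781, 260.84100341796875), 89.99713897705078)
0.15 655 ((488.40460205078125, 308.54229736328125), (34.45528793334961, 126.217529296875), 20.4072208404541)
```

View pics/hm.png

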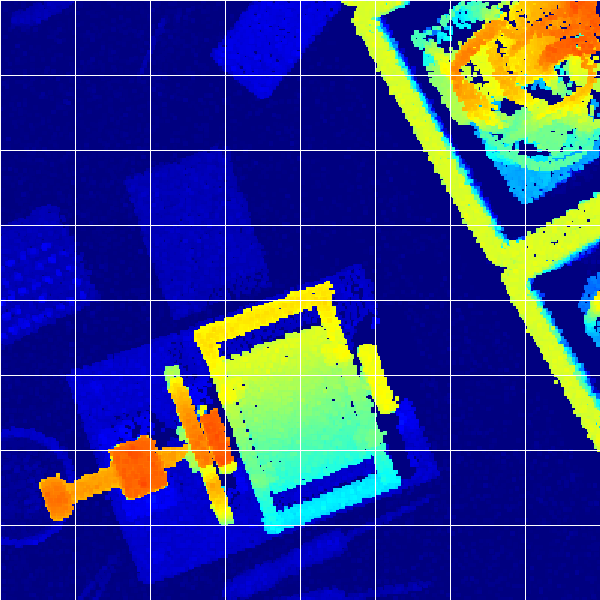

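The height map gives stand origin ≈ (0.527, 0.204), yaw ≈ 0.34 rad and cradle ≈ +0.43 rad. The raised bar is at about map pixel (265,312). Now moving over the bar with closing fingers, tool y along the stand's x.

```bash
python3 -m creep '[[-1,40,-40,0,0,0,-0.16],[-1,42,-42,0,0,0,-0.16],[-1,42,-42,0,0,0,-0.16],[-1,42,-42,0,0,0,-0.16],[-1,42,-42,0,0,0,-0.16]]' 20; python3 - <<'E'
from h import *
from scipy.optimize import minimize
# refine stand pose: guide top
P=np.vstack([cloud(n,(z:=np.load(f'pics/{n}0.npz'))['d'])[z['d']>0] for n in('top',)])
q=P[(abs(P[:,0]-.489)<.035)&(abs(P[:,1]-.310)<.026)&(P[:,2]>.151)]
print('guide',cv2.minAreaRect((q[:,:2]*1000).astype(np.float32)),q[:,2].mean())
q=P[(abs(P[:,0]-.466)<.03)&(abs(P[:,1]-.366)<.026)&(P[:,2]>.128)]
print('knob',cv2.minAreaRect((q[:,:2]*1000).astype(np.float32)))
q=P[(abs(P[:,0]-.59)<.03)&(abs(P[:,1]-.22)<.06)&(P[:,2]>.12)]
print('bar',cv2.minAreaRect((q[:,:2]*1000).astype(np.float32)),np.percentile(q[:,2],[50,95]))
o=get_obs();r=o['tool_rot'];print(o['t'],o['eef_pos'],r)
E
```

```text
t: 0.72
eef_pos: [0.3837, 0.4423, 0.2311]
tool_rot: [-0.0, 0.509, 0.861, -0.0]
contact_force: [0.2, 0.1, -0.4]
gripper_width: -0.003
grasp_force: 0.0
guide ((488.306396484375, 307.3031921386719), (33.41984176635742, 27.72509002685547), 20.32857322692871) 0.15469945634135018
knob ((467.4054260253906, 355.9413146972656), (25.704599380493164, 29.584182739257812), 1.7012202739715576)
bar ((572.4075927734375, 219.5166473388672), (51.27704620361328, 93.5538101196289), 17.1660099029541) [0.12732906 0.13108697]
0.725 [0.38371776 0.44231027 0.23111152] [-3.72187178e-05  5.08553899e-01  8.61030145e-01 -1.45038663e-04]
```

```bash
python3 -m creep '[[-1,42,-43,0,0,0,-0.08],[-1,42,-43,0,0,0,-0.075],[-1,42,-43,0,0,0,0],[-1,43,-43,-20,0,0,0],[-1,43,-44,-35,0,0,0]]'; python3 - <<'E'
from h import *
p,d=snap('side','s1'); cv2.imwrite('pics/s1c.png',cv2.resize(p[110:290,180:360,::-1],(600,600),interpolation=cv2.INTER_CUBIC))
o=get_obs();print(o['t'],o['eef_pos'],o['tool_rot'],o['contact_force'])
E
```

```text
t: 1.35
eef_pos: [0.5906, 0.2329, 0.1812]
tool_rot: [0.001, 0.572, 0.821, 0.001]
contact_force: [1.5, 0.2, -0.3]
gripper_width: -0.0
grasp_force: 0.0
1.4 [0.59305335 0.22332796 0.1764345 ] [ 0.00198741  0.57526095  0.81796214 -0.00297068] [ 3.24855012 -5.79688868 -1.64865878]
```

View pics/s1c.png

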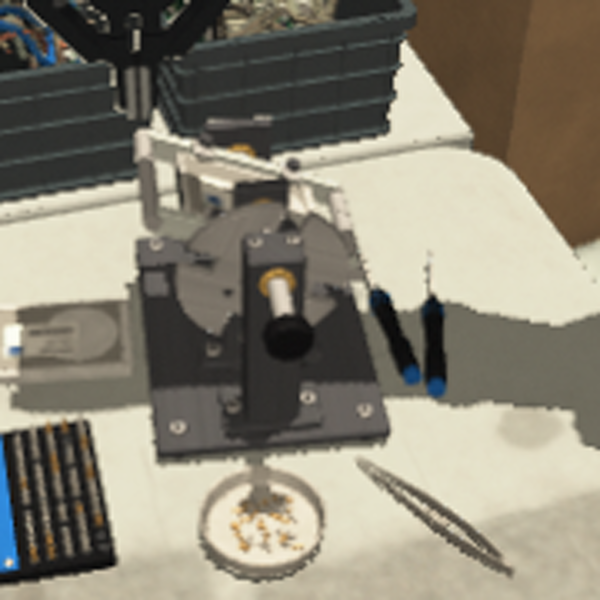

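The fingertip at crop (138,110) stands just above the raised bar, near (150,140). Now descending.

```bash
python3 -m creep '[[-1,1,2,-12,0,0,0],[-1,0,0,-12,0,0,0],[-1,0,0,-10,0,0,0],[-1,0,0,-6,0,0,0],[-1,0,0,-4,0,0,0]]'; python3 -m creep '[[-1,0,0,-4,0,0,0],[-1,0,0,-4,0,0,0],[-1,0,0,-4,0,0,0],[-1,0,0,-4,0,0,0],[-1,0,0,0,0,0,0]]'
```

```text
t: 2.02
eef_pos: [0.5894, 0.2367, 0.1367]
tool_rot: [-0.0, 0.571, 0.821, 0.0]
contact_force: [0.5, -0.5, 0.5]
gripper_width: -0.004
grasp_force: 0.0
t: 2.65
eef_pos: [0.5897, 0.2362, 0.1208]
tool_rot: [0.0, 0.572, 0.821, 0.0]
contact_force: [1.8, 0.5, 1.7]
gripper_width: 0.001
grasp_force: 1.0
```

```bash
python3 -m creep '[[-1,1,0,-4,0,0,0],[-1,1,0,-4,0,0,0],[-1,0,0,-4,0,0,0],[-1,0,0,-4,0,0,0],[-1,0,0,0,0,0,0]]';  python3 -m creep '[[-1,0,0,-2,0,0,0],[-1,0,0,-1.5,0,0,0],[-1,0,0,0,0,0,0],[-1,0,0,0,0,0,0]]'; python3 - <<'E'
from h import *
p,d=snap('side','s2'); P=cloud('side',d)
t,dt=snap('top','t2'); Q=cloud('top',dt)
def loc(A):
    B=A-[.5269,.2011,0]; c,s=np.cos(.349),np.sin(.349)
    return np.stack([B[...,0]*c+B[...,1]*s,-B[...,0]*s+B[...,1]*c,B[...,2]],-1)
for n,A in(('side',P),('top',Q)):
    L=loc(A); 
    m=(abs(L[...,0])<30e-3)&(abs(L[...,1])<.025)&(L[...,2]>.08)&(L[...,2]<.14)
    print(n,m.sum(),np.polyfit(L[m][:,0],L[m][:,2],1))
    m=(abs(L[...,0]+.072)<6e-3)&(abs(L[...,1])<.045)&(L[...,2]>.05)
    print('low bar top',m.sum(),np.percentile(L[m][:,2],[50,95]) if m.sum() else '')
cv2.imwrite('pics/s2c.png',cv2.resize(p[130:230,200:300,::-1],(600,600),interpolation=cv2.INTER_CUBIC))
E
```

```text
t: 3.28
eef_pos: [0.5907, 0.2356, 0.104]
tool_rot: [-0.001, 0.572, 0.821, -0.001]
contact_force: [0.8, -0.6, -0.1]
gripper_width: 0.003
grasp_force: 0.0
t: 3.78
eef_pos: [0.5916, 0.2362, 0.1012]
tool_rot: [-0.0, 0.572, 0.821, -0.0]
contact_force: [0.1, -0.4, 0.1]
gripper_width: 0.004
grasp_force: 0.0
side 116 [0.00887445 0.09957735]
low bar top 110 [0.09927758 0.10164791]
top 499 [-0.00521815  0.10031861]
low bar top 682 [0.61408276 0.62347631]
```

View pics/s2c.png

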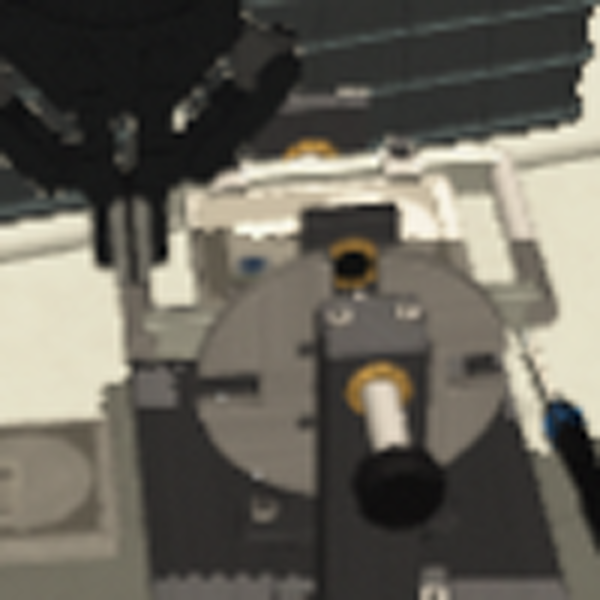

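Cradle is level (slope within ±0.01 rad): the top notch, at crop (355,265), lines up with the hole in the bearing plate behind. Lifting off and going to the knob.

```bash
python3 -m creep '[[-1,0,0,20,0,0,0],[-1,0,0,50,0,0,0],[-1,0,0,50,0,0,0],[-1,-30,35,0,0,0,0],[-1,-35,42,0,0,0,0]]'; python3 -m creep '[[-1,-36,42,0,0,0,0],[-1,-30,36,0,0,0,0],[-1,-6,8,0,0,0,0],[-1,0,0,0,0,0,0],[-1,0,0,0,0,0,0]]'
```

```text
t: 4.5
eef_pos: [0.5274, 0.3132, 0.2241]
tool_rot: [0.001, 0.573, 0.82, 0.002]
contact_force: [0.3, 0.1, -0.4]
gripper_width: -0.003
grasp_force: 0.0
t: 5.12
eef_pos: [0.4563, 0.3975, 0.222]
tool_rot: [0.001, 0.573, 0.82, 0.0]
contact_force: [-0.1, -0.3, -0.4]
gripper_width: -0.004
grasp_force: 0.0
```

```bash
python3 -m creep '[[-1,0,0,-30,0,0,0],[-1,0,0,-36,0,0,0],[-1,-0.5,0.5,-26,0,0,0],[-1,0,0,-4,0,0,0],[-1,0,0,0,0,0,0]]'; python3 - <<'E'
from h import *
p,d=snap('side','s3'); cv2.imwrite('pics/s3c.png',cv2.resize(p[130:290,180:340,::-1],(600,600),interpolation=cv2.INTER_CUBIC))
E
```

```text
t: 5.75
eef_pos: [0.4553, 0.399, 0.1261]
tool_rot: [0.0, 0.572, 0.82, 0.0]
contact_force: [-0.3, 0.3, 1.0]
gripper_width: -0.002
grasp_force: 0.0
```

View pics/s3c.png

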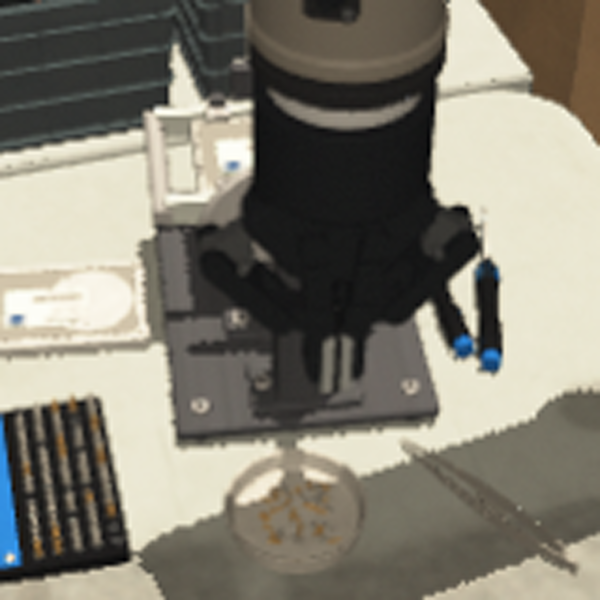

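The fingers stand in front of the knob and hide it, clear of dish and tweezers. Pushing along the stand's -y.

```bash
python3 -m creep '[[-1,1.7,-4.7,0,0,0,0],[-1,1.7,-4.7,0,0,0,0],[-1,1.7,-4.7,0,0,0,0],[-1,1.7,-4.7,0,0,0,0],[-1,0,0,0,0,0,0]]'; python3 -m creep '[[-1,1.4,-3.8,0,0,0,0],[-1,1.4,-3.8,0,0,0,0],[-1,1.4,-3.8,0,0,0,0],[-1,1.4,-3.8,0,0,0,0],[-1,0,0,0,0,0,0]]'
```

```text
t: 6.42
eef_pos: [0.4612, 0.3803, 0.1254]
tool_rot: [0.0, 0.572, 0.82, -0.0]
contact_force: [-0.3, 1.2, 0.4]
gripper_width: 0.001
grasp_force: 0.0
t: 7.05
eef_pos: [0.4668, 0.3649, 0.1253]
tool_rot: [0.0, 0.572, 0.82, -0.0]
contact_force: [-0.2, -0.2, -0.3]
gripper_width: -0.002
grasp_force: 0.0
```

```bash
python3 -m creep '[[-1,1.4,-3.8,0,0,0,0],[-1,1.4,-3.8,0,0,0,0],[-1,1.4,-3.8,0,0,0,0],[-1,1,-2.8,0,0,0,0],[-1,0,0,0,0,0,0]]'; python3 -m creep '[[-1,0.7,-1.9,0,0,0,0],[-1,0.7,-1.9,0,0,0,0],[-1,0,0,0,0,0,0]]'
```

```text
t: 7.68
eef_pos: [0.472, 0.3508, 0.1254]
tool_rot: [0.0, 0.572, 0.82, -0.0]
contact_force: [-0.2, 1.0, -0.1]
gripper_width: -0.001
grasp_force: 0.0
t: 8.05
eef_pos: [0.4732, 0.3475, 0.1254]
tool_rot: [0.0, 0.572, 0.821, -0.0]
contact_force: [-0.6, 0.2, 0.0]
gripper_width: -0.001
grasp_force: 0.3
```

```bash
python3 -m creep '[[-1,0.35,-0.95,0,0,0,0],[-1,0.35,-0.95,0,0,0,0],[-1,0,0,0,0,0,0]]'; python3 -m creep '[[-1,0.35,-0.95,0,0,0,0],[-1,0,0,0,0,0,0]]'
```

```text
t: 8.43
eef_pos: [0.4739, 0.3457, 0.1254]
tool_rot: [0.0, 0.572, 0.821, -0.0]
contact_force: [-0.2, 1.2, -0.2]
gripper_width: -0.001
grasp_force: 0.5
t: 8.68
eef_pos: [0.4741, 0.3451, 0.1254]
tool_rot: [-0.0, 0.571, 0.821, 0.0]
contact_force: [-0.2, 2.7, -0.7]
gripper_width: -0.004
grasp_force: 1.1
```

```bash
python3 -m creep '[[-1,0.25,-0.7,0,0,0,0],[-1,0,0,0,0,0,0]]'; python3 -m creep '[[-1,0.25,-0.7,0,0,0,0],[-1,0,0,0,0,0,0]]'
```

```text
t: 8.93
eef_pos: [0.4741, 0.3451, 0.1254]
tool_rot: [-0.0, 0.571, 0.821, 0.0]
contact_force: [-1.0, 5.7, -1.3]
gripper_width: -0.003
grasp_force: 2.6
t: 9.18
eef_pos: [0.4741, 0.3451, 0.1254]
tool_rot: [-0.001, 0.571, 0.821, 0.001]
contact_force: [-2.2, 6.8, -2.1]
gripper_width: -0.001
grasp_force: 3.4
```

It has stopped on a hard stop at y' ≈ 153.4 mm (expected 154), so the bar is home. Backing off and clearing out.

```bash
python3 -m creep '[[-1,-3,9,0,0,0,0],[-1,-5,14,0,0,0,0],[-1,-3,9,0,0,0,0],[-1,0,0,30,0,0,0],[-1,0,0,50,0,0,0]]'; python3 -m creep '[[-1,0,0,50,0,0,0],[-1,-40,40,10,0,0,0],[-1,-50,50,0,0,0,0],[-1,-50,50,0,0,0,0],[-1,-20,20,0,0,0,0]]'; python3 -m creep '[[-1,0,0,0,0,0,0],[-1,0,0,0,0,0,0]]'; python3 - <<'E'
from h import *
p,d=snap('side','s4');P=cloud('side',d); t,dt=snap('top','t4')
B=P-[.5269,.2011,0]; c,s=np.cos(.349),np.sin(.349)
L=np.stack([B[...,0]*c+B[...,1]*s,-B[...,0]*s+B[...,1]*c,B[...,2]],-1)
m=(abs(L[...,0])<.016)&(abs(L[...,2]-.138)<.008)&(L[...,1]>.128)&(L[...,1]<.2)
print('knob face y',m.sum(),np.percentile(L[m][:,1],[50,95]))
a=cv2.resize(p[120:290,180:340,::-1],(400,425),interpolation=cv2.INTER_CUBIC);b=cv2.resize(t[110:280,180:340,::-1],(400,425),interpolation=cv2.INTER_CUBIC)
cv2.imwrite('pics/f.png',np.hstack([a,b]))
E
```

```text
t: 9.8
eef_pos: [0.4624, 0.3751, 0.2046]
tool_rot: [-0.0, 0.571, 0.821, -0.002]
contact_force: [0.2, 0.3, -0.1]
gripper_width: -0.003
grasp_force: 0.0
t: 10.42
eef_pos: [0.3108, 0.5271, 0.2651]
tool_rot: [-0.001, 0.569, 0.822, -0.0]
contact_force: [0.3, -0.7, 0.4]
gripper_width: 0.002
grasp_force: 0.0
t: 10.68
eef_pos: [0.3164, 0.5229, 0.2653]
tool_rot: [0.001, 0.572, 0.82, -0.0]
contact_force: [-0.2, -0.0, 0.2]
gripper_width: -0.002
grasp_force: 0.0
knob face y 99 [0.14137172 0.14289744]
```

View pics/f.png

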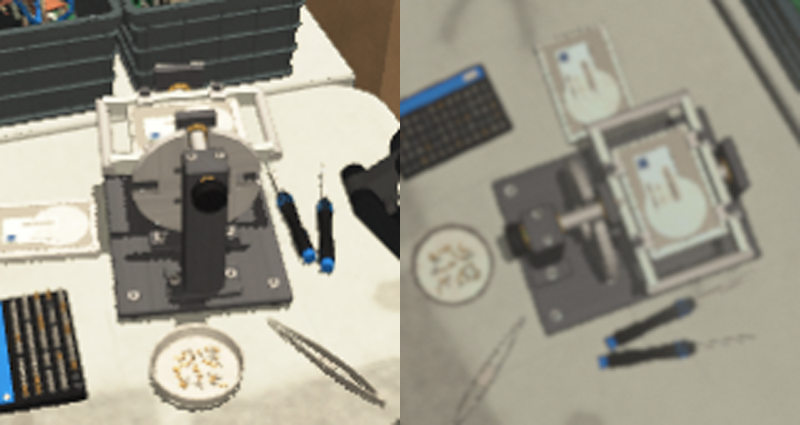

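The knob sits at the guide block (210,193 left, 525,245 right), with its face at 143 mm. The bar runs through the notch, the cradle is level, and everything else is undisturbed.

```bash
python3 -c "
from station import *
print(hand_in())"
```

```text
the job is handed in; nothing more can be done
None
```

The cradle is level and the lock bar is fully home through the top notch (knob face measured at about 143 mm); the arm finished clear, nothing else was seen to move, and the job was handed in at about 11 s.

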